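Zero the bench scale in the bakery cold store

ROBOT

A 6-joint arm with a two-finger parallel gripper is mounted at the origin on the work surface. World frame = base frame: x ahead of the robot, y to its left, z up, the work surface at z = 0. Lengths are in m, angles in rad, forces in N, time in s.
With the tool pointing down it reaches from about 0.325 to 1 m from the base axis. Payload 5.1 kg.
Tool frame: the origin (TCP) lies midway between the tips of the shut fingers; the grasp point (between the pads) lies 19 mm behind it; z points along the fingers, x is the direction in which the jaws open and shut, and the axes are right-handed (so a half turn about z gives the same grasp; the last joint's range is limited). The gripper opens to 85 mm and grips with 20 to 120 N. Pads are 22 mm wide; open, the fingers measure 114 mm over their backs; the gripper's body (76 mm by 85 mm) begins 54 mm behind the grasp point. The pads swing forward as they close: fully open they stand 13 mm farther back than shut.
Start: joints at [-1.203, 0.124, 1.65, -0, 1.367, -0.083], TCP at [0.283, -0.585, 0.231] pointing down, gripper open.
Joint ranges: [-2.61, 2.61], [-1.02, 2.33], [0.03, 2.71], [-1.35, 4.49], [0.32, 2.68], [-2.91, 2.91]. Speed limits (rad/s): [2.57, 2.57, 3.14, 3.14, 3.14, 3.14].

INTERFACE

Orientations are given as a unit quaternion [x, y, z, w].
In Python, from rig import arm gives the robot as it stands.
- The arm moves only by the tool send_rows, never from a script. Its argument "deltas" is a list that holds one entry, the list of rows, each a list of 5 numbers: the shift along the world's x, y, z in mm, then the turn about the world's z in degrees, then the opening, from 0 (shut) to 1 (fully open). In form: [[[x, y, z, twist, fingers], ...]]. A call has 1 to 12 rows; each row is the pose to reach, as a shift and turn from the pose measured when the call began; what a row does not reach only later rows make up. A row lasts 1/12 s, in which the tool goes at most 41.7 mm and 7.16 degrees, less where a joint would pass 70% of its speed; a pose out of reach is approached as far as the arm can. A call with a gripper value outside its range is refused whole. The fingers move at their own pace and stop on an object; the grip force is fixed at half the most. Time passes only in rows, so rows that repeat a pose let the fingers close. It gives the time, the measured TCP pose, the force and the opening at its end, in the units of the state.
- arm.get_state(): the state, without advancing time (a new reading comes with each control period).
- arm.grab_frame(name): name is "scene" or "top" or "wrist"; returns a dict with "pixels" (420x560x3 uint8, blue, green, red), "fov_y" (degrees; the focal length in pixels is half the picture's height over the tangent of half this angle, whatever the lens; pixels are square), "cx", "cy" (the principal point, pixels), "k1" (the pictures are not rectified: a ray, as slopes to the right and down, at radius r is drawn at 1 + k1 r^2 times it, then the intrinsics apply), "pose" (4x4, takes a point from camera to world coordinates); the wrist camera has in their place "tool_from_camera" (4x4, takes a point from camera to tool coordinates, whose origin is the TCP and whose axes are the tool frame's). Camera axes: x right, y down, z forward; pixel columns grow to the right and rows downward; lengths in m; the calibration is good to about 2 mm. A picture is of the moment at which its call begins: read the wrist's pose just before it. There is no depth.
- arm.job_done(): hands the job in, once; it reports no verdict.
The state is a dict: "time_s": time; "q": joint angles; "joint_velocities": joint speeds; "joint_efforts": joint torques, N m; "eef_pos": TCP position; "tcp_rot": TCP orientation; "force": force on the tool from outside, world axes, zero at the start; "moment": the same for the moment, N m; "finger_gap": finger opening in m.
Only numpy, scipy, OpenCV 4.12 (cv2) and the standard library are available. Lean on these libraries where they do the work, as an engineer would, in place of code of your own. Each camera call takes 0.05 s, during which the arm holds its last target. There are 200 camera calls.

TASK

The bench scale has drifted and must be zeroed empty: lift the white lidded pail off the scale's weighing pan and set it down gently, upright and with its whole base on the chopping board beside the scale, and let go of it. Then press the zero key - the wide key on its own at the left-hand end of the scale's front panel - all the way down without leaning on it hard, and finish while still holding it down. Press no other key and leave everything else on the bench where it is.

Things in the scene. Friction and masses are not known exactly. Their poses are not given: they have to be found in the camera images.
- scale: Grey bench scale, 300 mm deep (x) by 270 wide (y), fixed. Origin on the bench under its middle; x to its back, y to the left seen from the robot. Steel pan on top: 206 x 262 mm, upper face 100 mm up, centred at x=+45 mm. In front of it (x below -58 mm) a panel slopes 20 degrees towards the robot, 65 to 30 mm high: display in the middle, zero key at y=+98 mm, small keys right.
- pail: White plastic pail with a fixed lid, 0.4 to 0.75 kg, standing on the pan at the start. Origin: centre of the underside; z up. 120 mm across at the base, 154 mm at the lid, lid top 131 mm above the base. Two ears along its own +y and -y carry the swing handle, 106 mm above the base.
- bail (a joint): Swing of the pail's handle about the line through the two ears (the pail's y), in rad: 0 straight up, positive leaning to the pail's +x, up to 0.6 either way. Stiff (0.03 N m): it stays where left, yet the hanging pail keeps itself nearly upright.
- pail_grip (a point): Middle of the round grip bar of the pail's handle: bar 18 mm thick, 88 mm long, along the pail's y, 94 mm from the swing line, so 200 mm above the pail's base (69 mm above the lid) when the handle is straight up. Axes follow the handle: y along the bar, z away from the swing line.
- board: White plastic chopping board fixed on the bench, 300 mm (its x) by 240 mm (its y) and 15 mm thick, beside the scale on one side or the other. Origin: centre of its underside, on the bench; z up.
- zero_key (a joint): Travel of the zero key into the panel, square to the panel, in m: 0 released, 0.005 all the way down. Spring: 2 N to start it, 6 N at full travel, about 0.8 N per mm; it springs back when let go.
- zero_key_top (a point): Centre of the top face of the white zero key, moving with it; z points out of the panel (20 degrees from vertical, leaning to the scale's front), y along the key's width. Key 36 mm wide (y), 24 mm in x, 10 mm proud of the panel when released, 5 mm when down.
- key2 (a joint): Travel of the nearest of the three small keys (14 mm square, 6 mm proud, 24 mm apart) at the right end of the panel, 170 mm to the right of the zero key, in m: 0 released, 0.003 down. Not to be pressed.
- key3 (a joint): Travel of the second small key, in m. Not to be pressed.
- key4 (a joint): Travel of the third, rightmost small key, in m. Not to be pressed.
- rings: Two stacked steel pastry rings, 56 mm across and 45 mm high, standing near the far end (the +x end) of the board, about 115 mm from the board's centre; bystander. Origin: centre of the underside.
- bowls: Nested steel mixing bowls, 196 mm across and 88 mm high, on the other side of the scale from the board; bystander. Origin: centre of the underside.
- shaker: Steel shaker, 54 mm across and 110 mm high, behind the scale on the left; bystander. Origin: centre of the underside.
- tins: Stack of tart tins, 90 mm across and 50 mm high, behind the scale on the right; bystander. Origin: centre of the underside.
- tub: Clear round tub with a white lid, 92 mm across and 78 mm high, on the left at the robot's side of the bench; bystander. Origin: centre of the underside.
- brush: Pastry brush 170 mm long with a wooden handle, lying on the right at the robot's side of the bench; bystander. Origin near its middle.

How it is judged:
By the outcome, as a careful person would: the job done as asked, in the order asked, and still so for the second after the job is handed in, while the arm keeps its last pose, push and grip.
It also fails if it takes over 64 s, if anything falls off the work surface, if the arm or the gripper's body presses on something with over 40 N, if the wrist force passes 120 N, or if a joint passes its speed limit or range.

## Working session

There is one attempt and no reset: what is moved stays moved. The work goes in short steps, Python scripts to look and compute and a tool call to move; the robot and the scene stay as the last step left them, time stands still between calls to the robot, and variables do not carry over. Pictures are saved under pics/ and viewed, about 8 in all and at most 12, crops included, and the job is handed in when it is done.

Besides the shell and the picture viewer there is one more tool, called after "Call:" in YAML: its name, and indented under it one key for each argument. send_rows: Moves the arm, as the interface text tells. Its arguments: {"type":"object","properties":{"deltas":{"type":"array"}},"required":["deltas"]}

```bash
mkdir -p pics; ls
cat > h.py <<'E'
import numpy as np, cv2
from rig import arm
from scipy.spatial.transform import Rotation as R
def T(st):
    M=np.eye(4); M[:3,:3]=R.from_quat(st["tcp_rot"]).as_matrix(); M[:3,3]=st["eef_pos"]; return M
def grab(name,fn):
    st=arm.get_state(); f=arm.grab_frame(name)
    pose=f["pose"] if "pose" in f else T(st)@np.array(f["tool_from_camera"])
    cv2.imwrite(f"pics/{fn}.png",np.array(f["pixels"]))
    np.savez(f"pics/{fn}.npz",pose=np.array(pose),i=[f["fov_y"],f["cx"],f["cy"],f["k1"]])
def K(fn):
    d=np.load(f"pics/{fn}.npz"); fov,cx,cy,k1=d["i"]; fl=210/np.tan(np.radians(fov)/2)
    return d["pose"],fl,cx,cy,k1
def onplane(fn,u,v,z):
    P,fl,cx,cy,k1=K(fn); a=np.array([(u-cx)/fl,(v-cy)/fl]); s=a.copy()
    for _ in range(30): s=a/(1+k1*(s@s))
    d=P[:3,:3]@np.array([*s,1]); o=P[:3,3]; return o+d*(z-o[2])/d[2]
def proj(fn,p):
    P,fl,cx,cy,k1=K(fn); c=P[:3,:3].T@(np.asarray(p)-P[:3,3]); s=c[:2]/c[2]; s=s*(1+k1*(s@s)); return s*fl+[cx,cy]
E
python3 - <<'E'
from h import *
grab("scene","s0");grab("top","t0")
st=arm.get_state(); print({k:np.round(st[k],3) for k in st})
a=cv2.imread("pics/s0.png");b=cv2.imread("pics/t0.png")
for n in("s0","t0"):
    print(K(n)[0].round(3).tolist(),K(n)[1:])
    cv2.imwrite(f"pics/{n}_b.png",cv2.resize(cv2.imread(f"pics/{n}.png"),(800,600),interpolation=cv2.INTER_CUBIC))
E
```

```text
pics
{'time_s': np.float64(0.1), 'q': array([-1.203,  0.124,  1.652,  0.   ,  1.368, -0.083]), 'joint_velocities': array([ 0.001, -0.002, -0.004, -0.001, -0.   , -0.   ]), 'joint_efforts': array([ 0.0000e+00, -4.2493e+01, -3.6665e+01, -0.0000e+00,  4.0000e-03,
        0.0000e+00]), 'eef_pos': array([ 0.283, -0.585,  0.23 ]), 'tcp_rot': array([ 0.847, -0.531, -0.001, -0.001]), 'force': array([-0.243,  0.055, -0.083]), 'moment': array([-0.036,  0.025, -0.007]), 'finger_gap': np.float64(0.085)}
[[-0.369, 0.793, -0.484, 1.067], [0.929, 0.308, -0.204, 0.241], [-0.013, -0.525, -0.851, 1.196], [0.0, 0.0, 0.0, 1.0]] (np.float64(464.7652843422504), np.float64(274.9240234041245), np.float64(213.92994517956646), np.float64(-0.04932811614905696))
[[0.024, -0.991, 0.135, 0.314], [-1.0, -0.024, 0.003, 0.012], [0.0, -0.135, -0.991, 1.425], [0.0, 0.0, 0.0, 1.0]] (np.float64(525.5652714569768), np.float64(277.24279567954005), np.float64(201.29804416442096), np.float64(-0.08581559473352064))
```

View pics/s0_b.png

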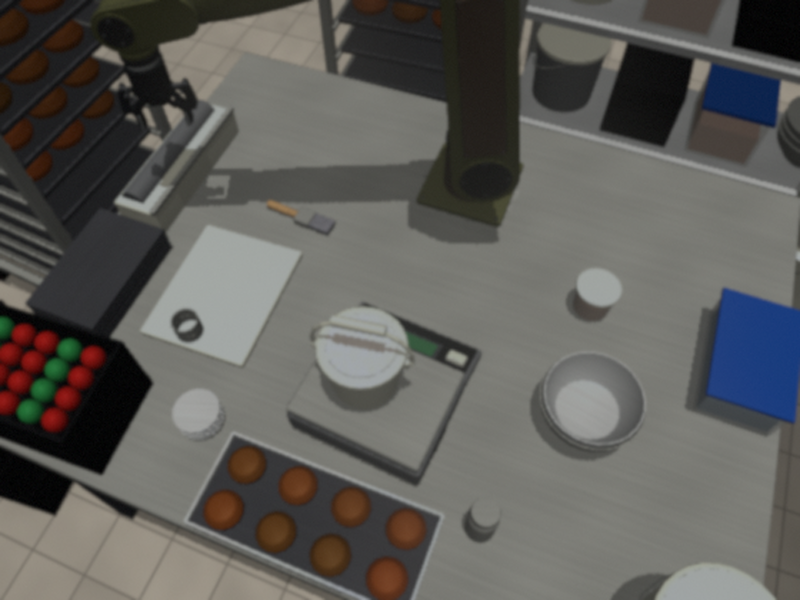

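View pics/t0_b.png

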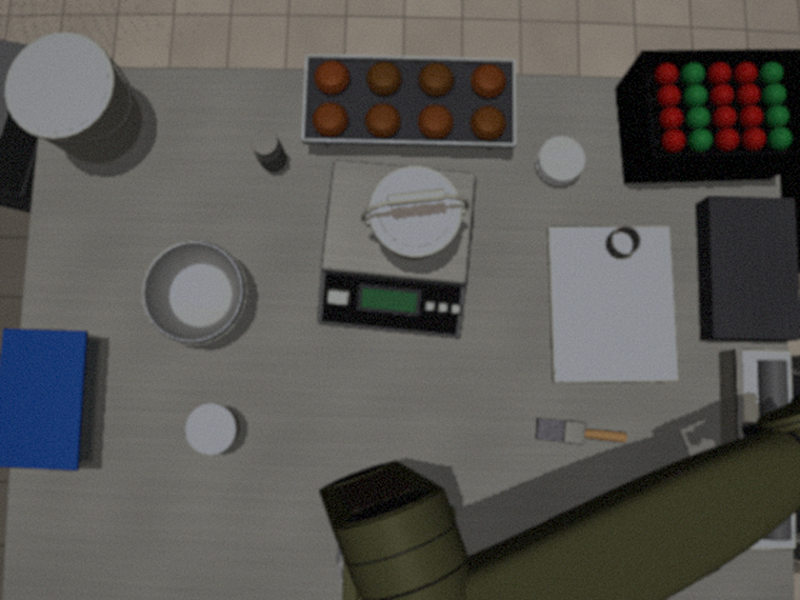

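Top view (800×600 scale): the pail is on the pan with its lid at (417,212) and the white grip bar at about (417,197). The board is on the right with corners (548,227), (668,226), (677,380), (554,382), and the rings are on it at (623,241). The zero key is at (338,297). I'll enlarge the pail for a closer reading.

Run:
```python
from h import *
a=cv2.imread("pics/t0.png")[105:240,215:340]; b=cv2.imread("pics/s0.png")[200:345,195:345]
a=cv2.resize(a,None,fx=3.2,fy=3.2*1,interpolation=cv2.INTER_CUBIC); b=cv2.resize(b,None,fx=2.6,fy=2.6,interpolation=cv2.INTER_CUBIC)
H=max(a.shape[0],b.shape[0]); c=np.zeros((H,a.shape[1]+b.shape[1],3),np.uint8); c[:a.shape[0],:a.shape[1]]=a; c[:b.shape[0],a.shape[1]:]=b
c=np.clip(c.astype(float)*1.3,0,255); cv2.imwrite("pics/crop1.png",c); print(c.shape)
s=.7
for n,p,z in [("board",(548,227),.015),("board",(668,226),.015),("board",(677,380),.015),("board",(554,382),.015),("rings",(623,240),.045),("key",(338,297),.06)]:
    print(n,onplane("t0",p[0]*s,p[1]*s,z).round(4))
```

```text
(432, 790, 3)
board [ 0.6311 -0.273   0.015 ]
board [ 0.6397 -0.5083  0.015 ]
board [ 0.3429 -0.5185  0.015 ]
board [ 0.335  -0.2836  0.015 ]
rings [ 0.6032 -0.4096  0.045 ]
key [0.4803 0.1224 0.06  ][ WARN:0@0.570] global loadsave.cpp:1063 imwrite_ Unsupported depth image for selected encoder is fallbacked to CV_8U.
```

View pics/crop1.png

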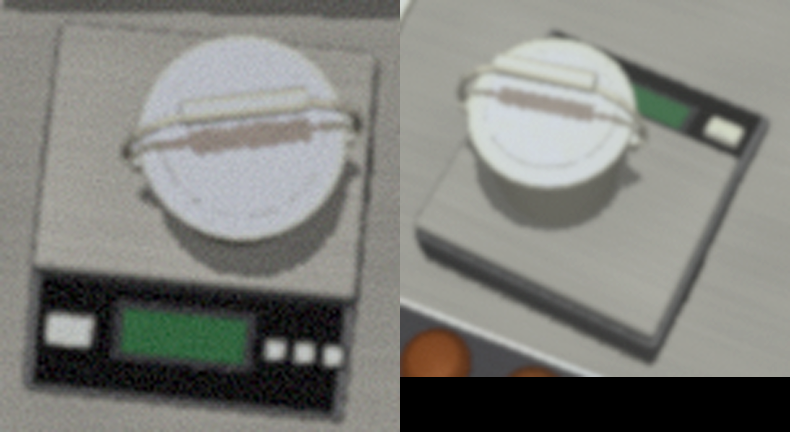

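Crop: the bar spans (183,107)–(308,96) in the top view and (497,63)–(595,82) in the scene view. The lid centre is (244,138), and the zero key is (70,331) in the top view and (724,131) in the scene view. Next I'll triangulate these.

```bash
cat >> h.py <<'E'
from scipy.optimize import least_squares
def tri(obs):
    return (lambda r:(r.x.round(4),np.round(r.fun,1)))(least_squares(lambda x:np.concatenate([proj(f,x)-uv for f,uv in obs]),[.55,0,.15]))
E
python3 - <<'E'
from h import *
t=lambda x,y:np.array([x,y])/3.2+[215,105]-0.3
s=lambda x,y:np.array([x-400,y])/2.6+[195,200]-0.3
for n,a,b in [("barL",t(183,107),s(595,82)),("barR",t(308,96),s(497,63)),("key",t(70,331),s(724,131)),("lidc",t(244,138),s(552,112)),("earL",t(130,150),s(643,135)),("earR",t(354,122),s(463,88))]:
    print(n,tri([("t0",a),("s0",b)]))
print("lid",onplane("t0",*t(244,138),.231),onplane("s0",*s(552,112),.231))
print("bar",onplane("t0",*t(246,102),.29),onplane("s0",*s(546,72),.29))
for p in [(63,24),(377,60),(353,298),(35,267)]: print("pan",onplane("t0",*t(*p),.1))
print("key",onplane("t0",*t(70,331),.057),onplane("s0",*s(724,131),.057),"key2",onplane("t0",*t(275,350),.053),"key4",onplane("t0",*t(333,356),.053))
E
```

```text
barL (array([0.6057, 0.0322, 0.3048]), array([-0.7,  0.2, -0.7, -0.1]))
barR (array([ 0.6167, -0.054 ,  0.301 ]), array([-0.5,  0.2, -0.5, -0.1]))
key (array([0.4804, 0.1239, 0.052 ]), array([-0.3,  0.1, -0.4, -0. ]))
lidc (array([ 0.6054, -0.012 ,  0.2206]), array([-0.5,  0.2, -0.6, -0. ]))
earL (array([0.5953, 0.0723, 0.2159]), array([-0.9,  0.2, -0.9, -0.1]))
earR (array([ 0.6171, -0.0932,  0.2321]), array([ 0.1, -0. ,  0.1,  0. ]))
lid [ 0.60332678 -0.01304562  0.231     ] [ 0.60999911 -0.00806202  0.231     ]
bar [ 0.61468207 -0.01268341  0.29      ] [ 0.60368767 -0.01303459  0.29      ]
pan [0.72709145 0.13388038 0.1       ]
pan [ 0.7029224  -0.12277362  0.1       ]
pan [ 0.5066853  -0.10526978  0.1       ]
pan [0.52559679 0.14894682 0.1       ]
key [0.4800164  0.12266159 0.057     ] [0.4826614  0.12535983 0.057     ] key2 [ 0.4688456 -0.0458506  0.053    ] key4 [ 0.46502344 -0.09356458  0.053     ]
```

Call:
send_rows:
  deltas:
    - [[0,0,40,0,1],[0,20,80,7,1],[10,45,120,14,1],[30,80,140,21,1],[50,115,150,28,1],[70,150,160,35,1],[90,185,160,42,1],[110,220,160,49,1],[130,255,160,56,1],[150,290,160,63,1],[170,325,160,70,1],[190,350,160,72,1]]

```text
time_s: 1.1
eef_pos: [0.4733, -0.2319, 0.3901]
tcp_rot: [0.997, 0.071, -0.001, -0.0]
force: [0.4, -1.9, -0.1]
finger_gap: 0.0854
```

Call:
send_rows:
  deltas:
    - [[25,35,0,0,1],[45,70,0,0,1],[60,105,0,0,1],[75,140,0,0,1],[90,170,0,0,1],[105,200,0,0,1],[120,215,0,0,1],[130,224,0,0,1],[138,224,0,0,1],[138,224,0,0,1],[138,224,0,0,1]]

```text
time_s: 2.02
eef_pos: [0.6113, -0.009, 0.3896]
tcp_rot: [0.998, 0.07, -0.002, -0.0]
force: [-0.4, -0.3, -0.0]
finger_gap: 0.0855
```

Run:
```python
from h import *
grab("wrist","w1"); print(proj("w1",[.611,-.011,.3]),proj("w1",[.606,.032,.3]),proj("w1",[.617,-.054,.3]),K("w1")[0].round(3).tolist())
cv2.imwrite("pics/w1_b.png",cv2.resize(cv2.imread("pics/w1.png"),(800,600),interpolation=cv2.INTER_CUBIC))
```

```text
[284.77690485 214.95977424] [286.2358222  160.18229267] [284.63635213 264.92534514] [[0.99, 0.136, 0.034, 0.601], [0.14, -0.955, -0.263, 0.057], [-0.003, 0.265, -0.964, 0.533], [0.0, 0.0, 0.0, 1.0]]
```

View pics/w1_b.png

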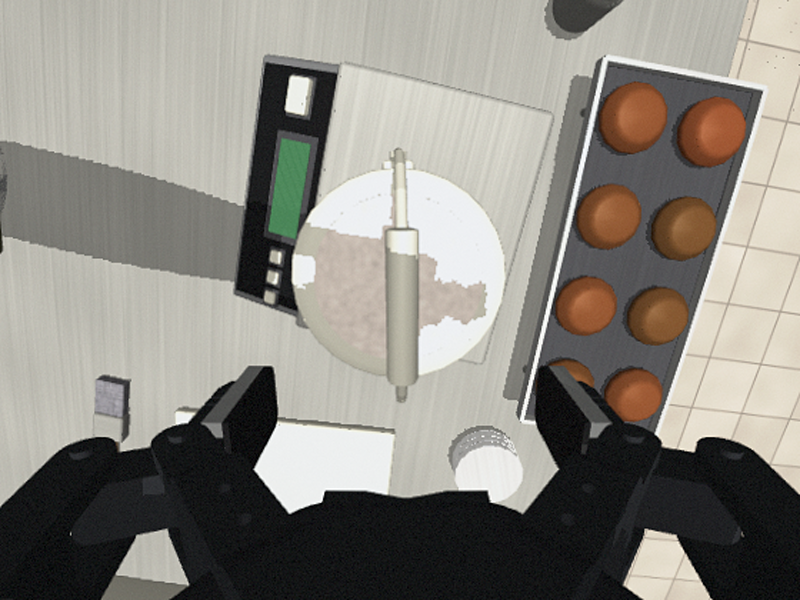

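The wrist view shows the bar upright and centred at (402,306) in the 800-wide picture, about 3 mm left of my prediction and parallel to the pads. The zero key is at (299,95). I'll lower and grip.

Call:
send_rows:
  deltas:
    - [[-3,0,-25,0,1],[-3,0,-50,0,1],[-3,0,-75,0,1],[-3,0,-95,0,1],[-3,0,-107,0,1],[-3,0,-108,0,1],[-3,0,-108,0,1]]

```text
time_s: 2.65
eef_pos: [0.6077, -0.0099, 0.2819]
tcp_rot: [0.998, 0.07, -0.002, -0.0]
force: [0.1, -0.3, -0.0]
finger_gap: 0.0852
```

Call:
send_rows:
  deltas:
    - [[0,0,0,0,0.5],[0,0,0,0,0],[0,0,0,0,0],[0,0,0,0,0],[0,0,0,0,0],[0,0,0,0,0],[0,0,0,0,0],[0,0,0,0,0],[0,0,0,0,0]]

```text
time_s: 3.4
eef_pos: [0.608, -0.0098, 0.2826]
tcp_rot: [0.998, 0.07, -0.001, 0.0]
force: [-0.9, 1.1, 4.0]
finger_gap: 0.0161
```

Call:
send_rows:
  deltas:
    - [[0,0,3,0,0],[0,0,8,0,0],[0,0,15,0,0],[0,0,25,0,0],[0,0,40,0,0],[0,0,55,0,0],[0,0,68,0,0],[0,0,76,0,0],[0,0,80,0,0],[0,0,80,0,0]]

```text
time_s: 4.23
eef_pos: [0.6085, -0.0099, 0.3647]
tcp_rot: [0.998, 0.07, 0.0, 0.0]
force: [0.3, 0.1, -6.6]
finger_gap: 0.0161
```

Call:
send_rows:
  deltas:
    - [[-1,-4,0,0,0],[-5,-12,0,0,0],[-10,-26,0,0,0],[-17,-44,0,0,0],[-25,-64,0,0,0],[-33,-86,0,0,0],[-42,-108,0,0,0],[-50,-130,0,0,0],[-58,-152,0,0,0],[-67,-174,0,0,0],[-75,-196,0,0,0],[-83,-218,0,0,0]]

```text
time_s: 5.23
eef_pos: [0.5237, -0.2299, 0.3639]
tcp_rot: [0.998, 0.069, -0.0, 0.0]
force: [-0.3, -0.5, -8.2]
finger_gap: 0.0164
```

Call:
send_rows:
  deltas:
    - [[-9,-22,0,0,0],[-18,-46,0,0,0],[-27,-70,0,0,0],[-36,-94,0,0,0],[-45,-116,0,0,0],[-53,-135,0,0,0],[-59,-151,0,0,0],[-63,-161,0,0,0],[-65,-167,0,0,0],[-66,-169,0,0,0],[-66,-169,0,0,0],[-66,-169,0,0,0]]

```text
time_s: 6.23
eef_pos: [0.4579, -0.3983, 0.3638]
tcp_rot: [0.998, 0.069, -0.0, -0.0]
force: [-0.6, 0.5, -7.5]
finger_gap: 0.0162
```

Run:
```python
from h import *
grab("top","t2"); grab("scene","s2"); st=arm.get_state(); print(st["eef_pos"],st["force"])
a=cv2.imread("pics/t2.png")[130:290,350:550]; b=cv2.imread("pics/s2.png")[110:290,70:270]
c=np.zeros((400,800,3),np.uint8); c[:320,:400]=cv2.resize(a,None,fx=2,fy=2); c[:360,400:]=cv2.resize(b,None,fx=2,fy=2); cv2.imwrite("pics/c2.png",c)
```

```text
[ 0.45812472 -0.39808303  0.36399968] [ 0.05333846  0.23110366 -6.27999631]
```

View pics/c2.png

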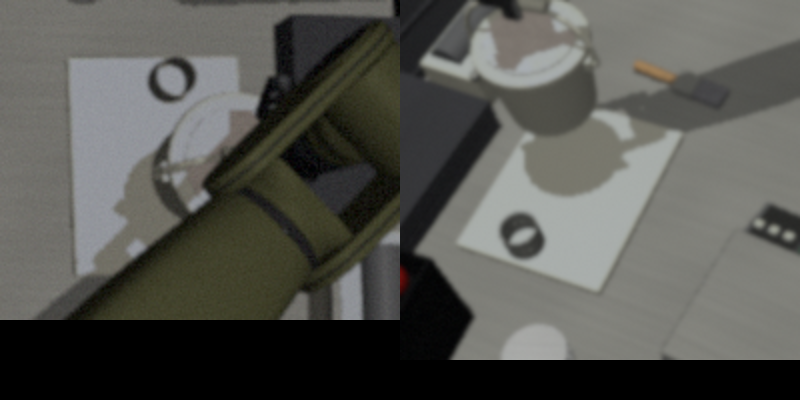

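The pail hangs level over the board, with the rings (at (172,80) in the left crop) well clear. I'll lower it, slowing near contact.

Call:
send_rows:
  deltas:
    - [[0,0,-8,0,0],[0,0,-25,0,0],[0,0,-45,0,0],[0,0,-65,0,0],[0,0,-85,0,0],[0,0,-105,0,0],[0,0,-122,0,0],[0,0,-136,0,0],[0,0,-147,0,0],[0,0,-154,0,0],[0,0,-158,0,0],[0,0,-158,0,0]]

```text
time_s: 7.33
eef_pos: [0.458, -0.3979, 0.2054]
tcp_rot: [0.998, 0.07, -0.0, -0.0]
force: [-0.1, 0.2, -7.5]
finger_gap: 0.0159
```

Call:
send_rows:
  deltas:
    - [[0,0,-1,0,0],[0,0,-2,0,0],[0,0,-3,0,0],[0,0,-4,0,0],[0,0,-5,0,0],[0,0,-6,0,0],[0,0,-6,0,0]]

```text
time_s: 7.92
eef_pos: [0.458, -0.3978, 0.1991]
tcp_rot: [0.998, 0.07, -0.001, -0.0]
force: [0.5, 0.2, -7.0]
finger_gap: 0.016
```

Call:
send_rows:
  deltas:
    - [[0,0,-0.5,0,0],[0,0,-1,0,0],[0,0,-1.5,0,0],[0,0,-2,0,0],[0,0,-2,0,0],[0,0,-2,0,0]]

```text
time_s: 8.42
eef_pos: [0.4582, -0.3979, 0.1978]
tcp_rot: [0.998, 0.07, -0.0, -0.0]
force: [0.8, 0.4, -3.2]
finger_gap: 0.0163
```

Contact is starting; the load has dropped from 7 N to 3 N.

Call:
send_rows:
  deltas:
    - [[0,0,-0.5,0,0],[0,0,-1,0,0],[0,0,-1.2,0,0],[0,0,-1.2,0,0],[0,0,-1.2,0,0]]

```text
time_s: 8.83
eef_pos: [0.4586, -0.3982, 0.1978]
tcp_rot: [0.998, 0.07, 0.0, 0.0]
force: [-2.1, 2.7, 2.4]
finger_gap: 0.0163
```

Call:
send_rows:
  deltas:
    - [[0,0,0,0,0.3],[0,0,0,0,0.4],[0,0,0,0,0.6],[0,0,0,0,1],[0,0,0,0,1],[0,0,0,0,1],[0,0,0,0,1],[0,0,0,0,1],[0,0,0,0,1]]

```text
time_s: 9.58
eef_pos: [0.4586, -0.3982, 0.1977]
tcp_rot: [0.998, 0.07, 0.0, 0.0]
force: [-0.5, -0.1, 0.1]
finger_gap: 0.0852
```

Call:
send_rows:
  deltas:
    - [[0,0,10,0,1],[0,0,30,0,1],[0,0,60,0,1],[0,0,90,0,1],[0,0,115,0,1],[0,0,120,0,1],[0,0,120,0,1]]

```text
time_s: 10.17
eef_pos: [0.4594, -0.3991, 0.3217]
tcp_rot: [0.998, 0.07, 0.002, 0.003]
force: [-0.4, 0.3, -0.0]
finger_gap: 0.0857
```

Run:
```python
from h import *
grab("wrist","w3"); st=arm.get_state(); print(st["eef_pos"],st["force"])
cv2.imwrite("pics/w3_b.png",cv2.resize(cv2.imread("pics/w3.png"),(800,600)))
```

```text
[ 0.45877132 -0.39838742  0.31886019] [-0.91519694  0.41885711  0.3967497 ]
```

View pics/w3_b.png

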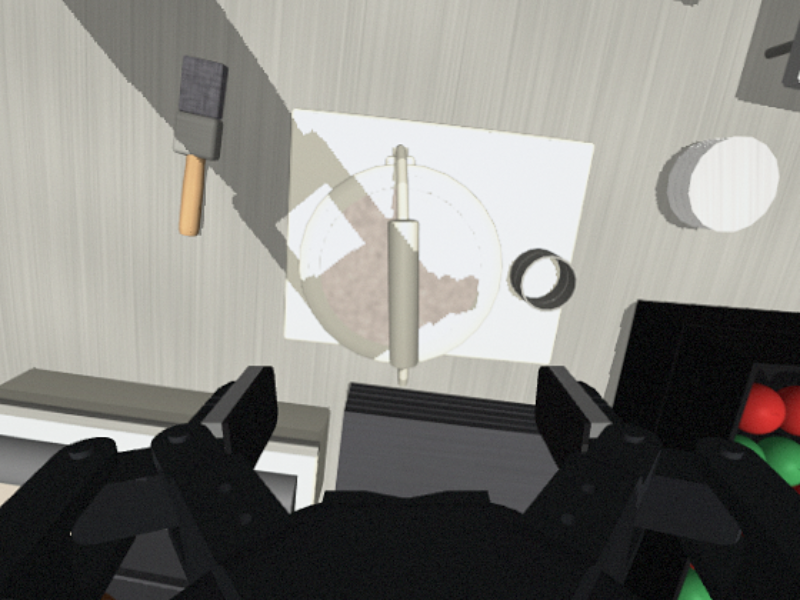

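The pail stands upright on the board with margin all round: the lid circle is centred at (400,262) inside the board, and the rings are clear. Next is the hover over the zero key with the fingers shut and turned across.

Call:
send_rows:
  deltas:
    - [[0,15,5,0,1],[0,45,10,4,0.5],[0,80,10,10,0],[0,115,10,16,0],[0,150,10,22,0],[0,185,10,28,0],[0,220,10,34,0],[0,255,10,40,0],[0,290,10,46,0],[0,325,10,52,0],[0,360,5,58,0],[0,390,0,64,0]]

```text
time_s: 11.22
eef_pos: [0.4574, -0.0058, 0.3171]
tcp_rot: [0.807, 0.59, 0.001, -0.001]
force: [0.8, 0.3, -0.1]
finger_gap: 0.0003
```

Call:
send_rows:
  deltas:
    - [[0,30,-10,5,0],[-1,60,-30,10,0],[-2,90,-55,13,0],[-3,115,-80,13,0],[-4,128,-105,13,0],[-4,131,-130,13,0],[-4,131,-150,13,0],[-4,131,-160,13,0],[-4,131,-160,13,0],[-4,131,-160,13,0]]

```text
time_s: 12.05
eef_pos: [0.4526, 0.1252, 0.1563]
tcp_rot: [0.735, 0.678, -0.0, -0.001]
force: [-0.3, -0.5, 0.5]
finger_gap: -0.0002
```

Run:
```python
from h import *
grab("wrist","w4"); st=arm.get_state(); print(st["eef_pos"],st["force"],st["finger_gap"],R.from_quat(st["tcp_rot"]).as_matrix()[:,:2].T.round(3), np.round(st["q"],2))
print(proj("w4",[.481,.123,.057]),proj("w4",st["eef_pos"]))
cv2.imwrite("pics/w4_b.png",cv2.resize(cv2.imread("pics/w4.png"),(800,600)))
```

```text
[0.45354596 0.12520265 0.15771289] [ 0.342722    0.63072427 -0.15699907] -1.2685294773214806e-05 [[ 0.081  0.997  0.002]
 [ 0.997 -0.081  0.001]] [ 0.15 -0.23  2.12  0.    1.25 -1.34]
[284.10400082 242.89552301] [284.49177382 265.65686694]
```

View pics/w4_b.png

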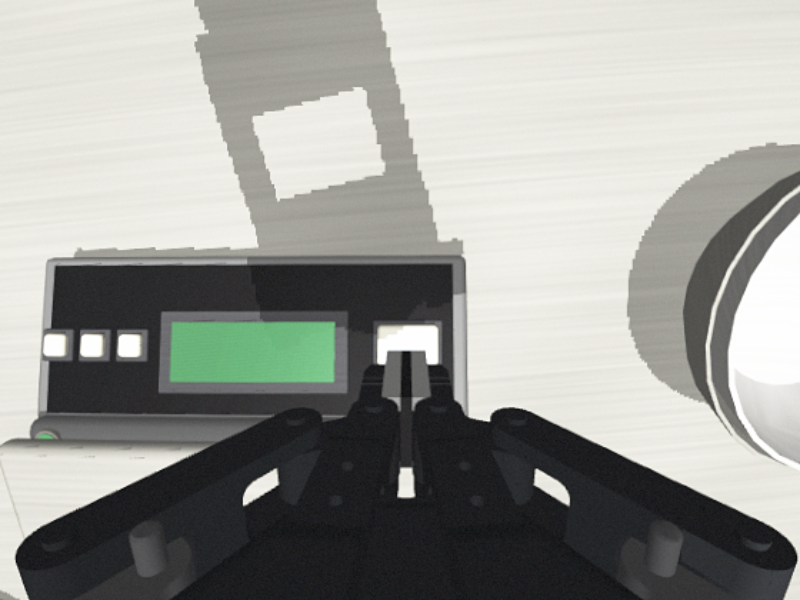

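The wrist view shows the shut fingertips just beyond the zero key, square to it. The key spans columns about 378–440 with its front edge at row 325. The bowls and small keys are clear.

Run:
```python
from h import *
k=0.7
for p in [(378,326),(440,326),(409,326)]: print(onplane("w4",p[0]*k,p[1]*k,.0535))
for p in [(118,346),(82,346),(45,346)]: print("small",onplane("w4",(p[0]+12)*k,p[1]*k,.053))
for p in [(55,262),(455,265)]: print("panel front",onplane("w4",p[0]*k,p[1]*k,.031))
c=cv2.imread("pics/w4.png")[210:290,240:330]; cv2.imwrite("pics/c4.png",cv2.resize(c,None,fx=7,fy=7,interpolation=cv2.INTER_CUBIC))
```

```text
[0.46770903 0.10745649 0.0535    ]
[0.47073038 0.14422923 0.0535    ]
[0.46921583 0.12583959 0.0535    ]
small [ 0.46859017 -0.04595329  0.053     ]
small [ 0.46685687 -0.06896635  0.053     ]
small [ 0.46506741 -0.09303964  0.053     ]
panel front [ 0.41575957 -0.09716045  0.031     ]
panel front [0.43915395 0.15730147 0.031     ]
```

View pics/c4.png

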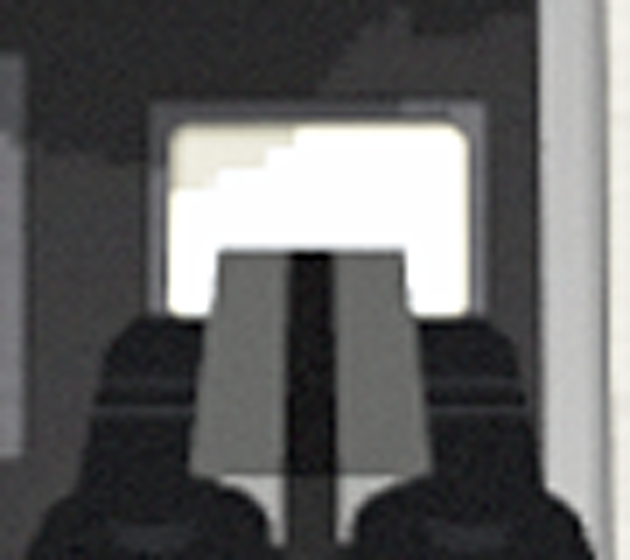

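Call:
send_rows:
  deltas:
    - [[5,0,-10,0,0],[10,0,-30,0,0],[15,0,-50,0,0],[17,-1,-70,0,0],[17,-1,-83,0,0],[17,-1,-89,0,0],[17,-1,-92,0,0],[17,-1,-92,0,0],[17,-1,-92,0,0]]

```text
time_s: 12.85
eef_pos: [0.4715, 0.1243, 0.0668]
tcp_rot: [0.735, 0.678, 0.002, 0.0]
force: [0.1, -0.1, 0.8]
finger_gap: 0.0
```

Call:
send_rows:
  deltas:
    - [[0,0,-1,0,0],[0,0,-2,0,0],[0,0,-3,0,0],[0,0,-4,0,0],[0,0,-5,0,0],[0,0,-5,0,0],[0,0,-5,0,0]]

```text
time_s: 13.43
eef_pos: [0.4714, 0.1243, 0.0617]
tcp_rot: [0.735, 0.678, 0.002, 0.0]
force: [0.3, -0.0, -0.1]
finger_gap: -0.0
```

Call:
send_rows:
  deltas:
    - [[0,0,-0.5,0,0],[0,0,-1,0,0],[0,0,-1.5,0,0],[0,0,-2,0,0],[0,0,-2,0,0],[0,0,-2,0,0]]

```text
time_s: 13.93
eef_pos: [0.4714, 0.1243, 0.0597]
tcp_rot: [0.735, 0.678, 0.002, 0.0]
force: [-0.5, -0.4, 0.2]
finger_gap: -0.0001
```

Call:
send_rows:
  deltas:
    - [[0,0,-0.5,0,0],[0,0,-1,0,0],[0,0,-1.5,0,0],[0,0,-1.5,0,0],[0,0,-1.5,0,0]]

```text
time_s: 14.35
eef_pos: [0.4714, 0.1243, 0.0582]
tcp_rot: [0.735, 0.678, 0.002, 0.0]
force: [0.6, -0.0, 1.4]
finger_gap: 0.0004
```

Call:
send_rows:
  deltas:
    - [[0.2,0,-0.5,0,0],[0.4,0,-1,0,0],[0.4,0,-1,0,0],[0.4,0,-1,0,0]]

```text
time_s: 14.68
eef_pos: [0.4718, 0.1243, 0.0573]
tcp_rot: [0.735, 0.678, 0.002, -0.0]
force: [-0.7, -1.7, 2.1]
finger_gap: -0.0004
```

Call:
send_rows:
  deltas:
    - [[0.2,0,-0.5,0,0],[0.4,0,-1,0,0],[0.4,0,-1,0,0],[0.4,0,-1,0,0]]

```text
time_s: 15.02
eef_pos: [0.4722, 0.1242, 0.0563]
tcp_rot: [0.735, 0.678, 0.002, -0.0]
force: [-1.2, -0.4, 2.5]
finger_gap: 0.0004
```

Call:
send_rows:
  deltas:
    - [[0.2,0,-0.5,0,0],[0.4,0,-1,0,0],[0.4,0,-1,0,0],[0.4,0,-1,0,0]]

```text
time_s: 15.35
eef_pos: [0.4726, 0.1242, 0.0553]
tcp_rot: [0.735, 0.678, 0.001, -0.0]
force: [-1.5, -0.9, 3.3]
finger_gap: 0.0001
```

Call:
send_rows:
  deltas:
    - [[0.2,0,-0.5,0,0],[0.4,0,-1,0,0],[0.4,0,-1,0,0],[0.4,0,-1,0,0]]

```text
time_s: 15.68
eef_pos: [0.4729, 0.1242, 0.0544]
tcp_rot: [0.735, 0.678, 0.001, -0.0]
force: [-2.6, -0.4, 4.0]
finger_gap: -0.0003
```

Call:
send_rows:
  deltas:
    - [[0.1,0,-0.3,0,0],[0.2,0,-0.6,0,0],[0.2,0,-0.6,0,0],[0.2,0,-0.6,0,0]]

```text
time_s: 16.02
eef_pos: [0.4731, 0.1242, 0.0538]
tcp_rot: [0.735, 0.678, 0.001, -0.0]
force: [-2.4, -0.2, 4.7]
finger_gap: 0.0003
```

Call:
send_rows:
  deltas:
    - [[0.1,0,-0.3,0,0],[0.2,0,-0.6,0,0],[0.2,0,-0.6,0,0],[0.2,0,-0.6,0,0]]

```text
time_s: 16.35
eef_pos: [0.4733, 0.1242, 0.0533]
tcp_rot: [0.735, 0.678, 0.001, -0.0]
force: [-4.1, -1.0, 5.8]
finger_gap: 0.0003
```

Call:
send_rows:
  deltas:
    - [[0.1,0,-0.3,0,0],[0.2,0,-0.5,0,0],[0.2,0,-0.5,0,0],[0.2,0,-0.5,0,0]]

```text
time_s: 16.68
eef_pos: [0.4734, 0.1242, 0.0532]
tcp_rot: [0.735, 0.678, 0.001, -0.0]
force: [-4.9, -1.1, 7.2]
finger_gap: -0.0001
```

Call:
send_rows:
  deltas:
    - [[0.2,0,-0.6,0,0],[0.3,0,-0.8,0,0],[0.3,0,-0.8,0,0],[0.3,0,-0.8,0,0],[0.3,0,-0.8,0,0],[0.3,0,-0.8,0,0]]

```text
time_s: 17.18
eef_pos: [0.4734, 0.1242, 0.0531]
tcp_rot: [0.735, 0.678, 0.0, -0.001]
force: [-6.9, -1.3, 10.6]
finger_gap: -0.0003
```

Run:
```python
from h import *
F=[]
for i in range(5):
    grab("wrist","w5"); s=arm.get_state(); F.append(s["force"])
F=np.array(F); print(F.round(1),F.mean(0)); print(s["eef_pos"],s["time_s"])
grab("top","t5")
a=cv2.imread("pics/w5.png")[180:330,200:370]; b=cv2.imread("pics/t5.png")[100:290,200:500]
c=np.zeros((420,800,3),np.uint8); a=cv2.resize(a,None,fx=2.3,fy=2.3); c[:a.shape[0],:a.shape[1]]=a; b=cv2.resize(b,(400,253)); c[:253,400:]=b; cv2.imwrite("pics/c5.png",c)
```

```text
[[-6.  -1.8 10.8]
 [-7.2 -1.  10.9]
 [-6.9 -2.  10.7]
 [-6.9 -2.2 11.1]
 [-5.7 -1.3 10.5]] [-6.55652934 -1.64101556 10.79608146]
[0.47338469 0.12419696 0.05314513] 17.4333
```

View pics/c5.png

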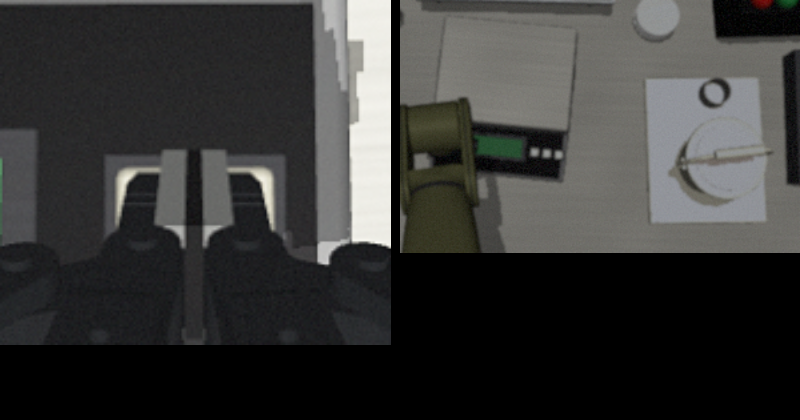

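```bash
python3 -c "
from rig import arm
print(arm.job_done())"
```

```text
the job is handed in; nothing more can be done
None
```

The pail is off the scale and on the chopping board, and I handed the job in at about 17.5 s with the shut fingertips still holding the zero key down.

- **Pail:** I lifted it by its handle, set it down with the load easing from about 7 N to nothing, then let go. The wrist and top pictures show it upright, with its base at about (0.458, -0.398), at least 55 mm inside the board's edges. The rings had not been touched.
- **Zero key:** The contact force rose at roughly 0.8 N per mm. Travel then stopped about 5 mm in, while the force jumped, so the key is at its stop. The hold was steady at about 12–13 N, roughly twice the spring's 6 N. No picture shows the travel itself, so full depth rests on the force and position readings.
- **Other items:** The small keys and the other items near the path looked undisturbed in the last top view. That crop left out the bowls, tub, shaker and brush, and the arm hid the area around the zero key.

No checks failed. The only disagreement was in position: the cameras differed by up to about 3 mm on the handle and 2–3 mm on the key, and I corrected for that from the wrist view.

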